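# Rehang the lid of the specimen storage box with its hinge pin

### The job

Put the loose blue lid on the grey specimen box so that it sits flat on the rim with its two brass knuckles between the box's three steel ones, then slide the orange-handled hinge pin through all five knuckles from the open right-hand end of the hinge (as the robot sees it) until its collar is fully home against the first knuckle. Leave the lid closed, and do not disturb the beaker, tape roll, red specimen or marker.

Things in the scene. Friction and masses are not known exactly. Their poses are not given: they have to be found in the camera images.
- store_box: grey open-topped box, fixed, 120 (x) x 130 (y) x 70 mm high, walls 6 mm. Origin: centre of its underside; z up; x to its rear, where the hinge runs along y: three steel knuckles (outer diameter 23, bore 15, 22 mm long, at y = -52, 0, +52 mm), axis at x 73.5, z 73 mm. The -y end is open for the pin; the +y end has a brass cap
- hinge_entry (a point): centre of the open outer face of the -y end knuckle, on the hinge axis (box frame x 73.5, y -63, z 73 mm); axes as store_box. The pin enters here, moving along the box's +y
- hinge_mid (a point): middle of the box's hinge axis (box frame x 73.5, y 0, z 73 mm); axes as store_box
- lid_grip (a point): centre of the black grip block amid the loose lid: 16 (x) x 60 (y) mm, reaching 16 mm above this point and 18 mm below (then a 26 x 70 x 4 mm foot). z up, x to the lid's hinge side. 40 mm above the worktop at the start, the lid standing level on its lip. Seated, it is over the box's centre, 100 mm above its underside, axes as the box's
- lid_hinge (a point): middle of the lid's hinge axis, 73.5 mm along lid x and 27 mm below lid_grip; axes as the lid. Two brass knuckles (outer diameter 23, bore 15, 22 mm long) are centred 26 mm to either side along y. Seated, it coincides with hinge_mid, with 4 mm gaps between neighbouring knuckles
- pin_grip (a point): centre of the pin's orange flat handle, 56 (x, along the pin) x 14 (y) x 32 mm (z), standing upright on the worktop at the start, so this point and the pin's axis are 16 mm above it. x points to the tip; z up. Balance point about 12 mm towards the tip from here
- pin_collar (a point): on the pin's axis, 34 mm from pin_grip towards the tip: front face of the steel collar (diameter 20, 6 mm thick) that stops the pin at the first knuckle; axes as the pin
- pin_tip (a point): tip of the steel rod, 154 mm from pin_grip; the rod is 11 mm in diameter and 120 mm long from the collar, its last 14 mm tapered to 5 mm
- lid: loose blue lid, about 0.25 kg: plate 120 (x) x 130 (y) x 6 mm, its underside 30 mm below lid_grip; a lip below it, 104 x 114 mm and 10 mm deep, drops into the 108 x 118 mm box opening. Origin 40 mm below lid_grip, at the lip's underside; axes as lid_grip
- pin: the loose hinge pin as a whole, about 0.15 kg; origin 16 mm below pin_grip; axes as pin_grip
- beaker: glass beaker, 55 mm wide and 70 mm tall, at the back; leave alone
- tape_roll: small white and black roll of tape, 48 x 34 x 34 mm; leave alone
- red_specimen: red round specimen mount, 30 mm diameter, 19 mm tall; leave alone
- marker: blue and white marker pen, 135 mm long, lying; leave alone

How it is judged:
By the outcome, as a careful person would: the job done as asked, in the order asked, and still so for the second after the job is handed in, with the robot touching nothing.
It also fails if it takes over 72 s, if anything falls off the work surface, if the arm or the gripper's body presses on something with over 40 N, if the wrist force passes 120 N, or if a joint passes its speed limit or range.

### The arm

A 6-joint arm with a two-finger parallel gripper is mounted at the origin on a cart in front of the work surface, level with it; the furniture and walls round the work are solid. World frame = base frame: x ahead of the robot, y to its left, z up, the work surface at z = 0. Lengths are in m, angles in rad, forces in N, time in s.
With the tool pointing down it reaches from about 0.425 to 1.125 m from the base axis. Payload 14.9 kg.
Tool frame: the origin (TCP) lies at the very end of the fingers, on their centre line; the grasp point (between the pads) lies 19 mm behind it (r.grasp_offset is the distance from the TCP to the grasp point, in m); z points along the fingers, y is the line along which they close (so a half turn about z gives the same grasp; the last joint's range is limited). The gripper opens to 91 mm and grips with 3 to 60 N. Pads are 32 mm wide; open, the fingers measure 118 mm over their backs; the gripper's body (76 mm by 178 mm) begins 60 mm behind the grasp point.
Start: joints at [1.208, 0.379, 1.734, -0, 1.028, -0.033], TCP at [0.227, 0.662, 0.214] pointing down, gripper open.
Joint ranges: [-2.77, 2.77], [-0.74, 2.19], [0, 2.66], [-1.06, 4.2], [0.31, 2.87], [-3.08, 3.08]. Speed limits (rad/s): [1.89, 1.89, 2.39, 3.14, 3.14, 3.14].

### API

Orientations are given as a unit quaternion [x, y, z, w].
In Python, from bench import r, effector, optics gives the robot as it stands. The module is installed in compiled form; this text tells all that it offers. Calls block until the motion is done:
- r.move_pose(position, orientation): joint-space move of the TCP to a pose.
- r.move_l(position, vel=0.15, attitude=None, stop_force=None): straight line of the TCP; attitude=None keeps the orientation; vel is the mean speed in m/s. With stop_force (N) it stops when the force on the tool has changed by that much, and returns True; else False.
- r.move_j(angles): joint-space move.
- effector.move_gripper(opening, f_grip=None): finger opening in m; f_grip is the grip in N (None keeps the last); returns when the fingers have stopped.
- r.dwell(seconds).
- r.ik(position, orientation): joint angles nearest the present ones, or None.
- r.get_state(): the state.
- optics.camera(name): name is "side" or "top" or "wrist"; returns a dict with "image" (384x512x3 uint8, red, green, blue), "K" (3x3 intrinsics, pixels), "k1" (the pictures are not rectified: a ray, as slopes to the right and down, at radius r is drawn at 1 + k1 r^2 times it, then the intrinsics apply), "world_from_camera" (4x4, takes a point from camera to world coordinates). Camera axes: x right, y up, looking along -z (the intrinsics and any distortion apply to the point x, -y, -z); pixel columns grow to the right and rows downward; lengths in m; the calibration is good to about 2 mm. A picture is of the moment at which its call begins. There is no depth.
A pose or a line that the arm cannot do raises r.IKError and nothing moves.
- r.job_done(): hands the job in; it is judged then, once.
Trained networks look in a picture, given as the dict that the camera call returned (one of the last four; its "shot" number tells which), for a name from the list of things; names that differ only in an ending like _2 or _b are one class to them, and where a whole thing is asked for, a point or a joint stands for the part that bears it (a point fixed in the world has none). Each returns a list of dicts, best first, with "score" (0 to 1); they miss things now and then, are a little off and sometimes report something else, mostly with a low value. They report only what shows in the picture. A call takes as long as a camera call.
- optics.search_frame(picture, label): "xyz" ([x, y, z] in m, in world coordinates, good to about 4 mm: the middle of the surface that is visible of it).
The state is a dict: "t": time; "joint_pos": joint angles; "joint_velocities": joint speeds; "joint_efforts": joint torques, N m; "position": TCP position; "orientation": TCP orientation; "ft_force": force on the tool from outside, world axes, zero at the start; "moment": the same for the moment, N m; "grip_width": finger opening in m; "grasp_force": force on a finger pad.
Only numpy, scipy, OpenCV 4.12 (cv2) and the standard library are available. Lean on these libraries where they do the work, as an engineer would, in place of code of your own. Each camera call takes 0.05 s, during which the arm holds its last target. There are 200 camera calls.

## Working session

There is one attempt and no reset: what is moved stays moved. The work goes in short steps, each a Python script; the robot and the scene stay as the last script left them, time stands still between calls to the robot, and variables do not carry over. Pictures are saved under pics/ and viewed, at most 10 in all, crops included, and the job is handed in when it is done.

```bash
mkdir -p pics; ls; cat > h.py <<'E'
import numpy as np, cv2
from bench import r, effector, optics
def save(p,f): cv2.imwrite(f,p["image"][:,:,::-1])
def proj(p,X):
    X=np.atleast_2d(X); T=np.linalg.inv(p["world_from_camera"]); c=X@T[:3,:3].T+T[:3,3]
    s=np.c_[c[:,0],-c[:,1]]/-c[:,2:3]; s=s*(1+p["k1"]*(s**2).sum(1,keepdims=True))
    K=np.array(p["K"]); return s@K[:2,:2].T+K[:2,2]
def pix(p,u,z):
    """pixels -> world points on plane z"""
    K=np.array(p["K"]); d=(np.atleast_2d(u).astype(float)-K[:2,2])@np.linalg.inv(K[:2,:2]).T; s=d.copy()
    for _ in range(20): s=d/(1+p["k1"]*(s**2).sum(1,keepdims=True))
    T=np.array(p["world_from_camera"]); v=np.c_[s[:,0],-s[:,1],-np.ones(len(s))]@T[:3,:3].T
    return T[:3,3]+v*((z-T[2,3])/v[:,2:3])
E
python3 - <<'E'
from h import *
a=optics.camera("top"); b=optics.camera("side")
im=np.hstack([a["image"],b["image"]])
save(a,"pics/top.png");save(b,"pics/side.png")
for p in (a,b):
  print(np.round(p["K"],1).tolist(),p["k1"],np.round(p["world_from_camera"],3).tolist())
  for l in "store_box lid lid_grip lid_hinge pin pin_grip pin_collar pin_tip hinge_entry beaker tape_roll red_specimen marker".split():
    d=optics.search_frame(p,l)
    for q in d[:2]: print(l,np.round(q["xyz"],3),round(q["score"],2),proj(p,q["xyz"])[0].round())
print(r.get_state())
E
```

```text
pics
[[357.1, 0.0, 258.2], [0.0, 357.1, 191.7], [0.0, 0.0, 1.0]] -0.02170506265007201 [[-0.023, 0.999, -0.037, 0.565], [-1.0, -0.023, 0.004, -0.028], [0.003, 0.037, 0.999, 1.196], [0.0, 0.0, 0.0, 1.0]]
lid_grip [ 0.5   -0.053  0.02 ] 0.91 [265. 225.]
lid_grip [0.791 0.065 0.018] 0.5 [228. 138.]
lid_hinge [ 0.507 -0.049  0.015] 0.67 [264. 222.]
pin [ 0.534 -0.348  0.02 ] 0.52 [354. 212.]
pin_grip [ 0.534 -0.348  0.022] 0.67 [354. 212.]
pin_collar [ 0.536 -0.354  0.025] 0.61 [356. 212.]
pin_tip [ 0.533 -0.352  0.024] 0.56 [356. 212.]
beaker [0.792 0.063 0.02 ] 0.62 [228. 137.]
tape_roll [ 0.673 -0.146  0.032] 0.69 [292. 171.]
marker [0.727 0.222 0.011] 0.62 [181. 158.]
[[357.5, 0.0, 257.1], [0.0, 357.5, 190.5], [0.0, 0.0, 1.0]] -0.05053732544541246 [[0.728, 0.604, -0.324, 0.301], [-0.686, 0.643, -0.341, -0.375], [0.002, 0.47, 0.883, 0.958], [0.0, 0.0, 0.0, 1.0]]
store_box [0.543 0.237 0.038] 0.87 [178. 156.]
lid [ 0.494 -0.059  0.016] 0.68 [229. 234.]
lid [0.541 0.237 0.039] 0.47 [177. 156.]
lid_grip [ 0.496 -0.057  0.018] 0.83 [229. 233.]
lid_grip [0.687 0.045 0.02 ] 0.3 [254. 170.]
l
[... 706 characters left out ...]
.20772467e+00,  3.78910501e-01,  1.73420259e+00, -1.30694569e-05,
        1.02850745e+00, -3.33132907e-02]), 'joint_velocities': array([-1.41138933e-03, -1.54596154e-04,  3.45103674e-04,  7.20595938e-05,
       -1.63784377e-03,  5.09743141e-04]), 'joint_efforts': array([ 6.99168377e-04, -7.63675475e+01, -4.34750175e+01,  6.51185727e-02,
        3.88597290e-02, -1.60302161e-06]), 'position': array([0.22668997, 0.66228608, 0.21392313]), 'orientation': array([ 1.64129825e-01,  9.86438746e-01, -1.47732005e-05,  2.74201264e-06]), 'ft_force': array([1.04119289, 0.91106012, 0.65948069]), 'moment': array([-0.06853292,  0.04014341,  0.00672334]), 'grasp_force': 0.0, 'grip_width': 0.09150013301120308}
```

View pics/top.png

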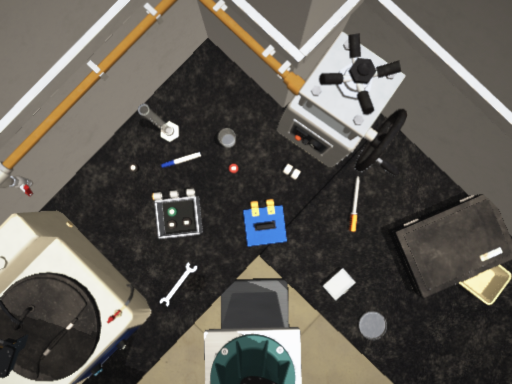

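View pics/side.png

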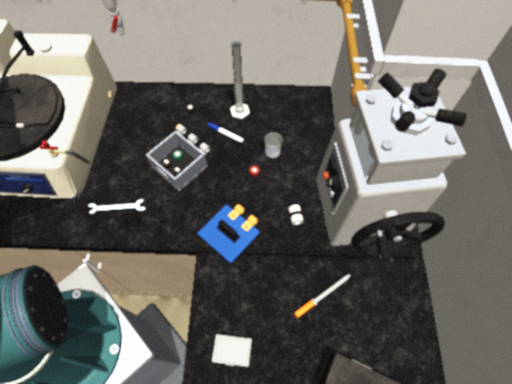

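The top view shows the box at (178,213) with its hinge towards +x, the lid at (265,225), and the pin handle at (354,222) with its tip near (358,178). The side view agrees with this. Next I'll take closer wrist pictures.

```bash
cat >> h.py <<'E'
import pickle
from scipy.spatial.transform import Rotation as Ro
def down(phi):
    """tool pointing down, tool y at world angle phi"""
    t=(np.pi/2-phi)/2; return np.array([np.sin(t),np.cos(t),0,0])
E
python3 - <<'E'
from h import *
P={}
for n,x,y,phi in (("box",.52,.235,.45),("lid",.50,-.055,-.1),("pin",.55,-.345,-.55)):
    r.move_pose([x,y,.36],down(phi)); r.dwell(.15)
    p=optics.camera("wrist"); P[n]=p; save(p,f"pics/w_{n}.png")
    T=np.array(p["world_from_camera"]); print(n,T.round(3).tolist(),r.get_state()["t"],r.get_state()["joint_pos"].round(2))
    for l in ("lid_grip","lid_hinge","pin_grip","pin_collar","pin_tip","hinge_entry","store_box"):
        d=optics.search_frame(p,l)
        if d: print(l,np.round(d[0]["xyz"],4),round(d[0]["score"],2))
pickle.dump(P,open("P.pkl","wb"))
E
```

```text
box [[0.9, -0.423, -0.11, 0.488], [0.437, 0.871, 0.227, 0.299], [-0.0, -0.252, 0.968, 0.529], [0.0, 0.0, 0.0, 1.0]] 3.5417 [ 0.38  0.03  1.88  0.    1.23 -0.07]
lid_grip [ 0.5247 -0.0592  0.0178] 0.78
lid_hinge [ 0.5256 -0.059   0.0147] 0.6
pin_grip [0.7645 0.0734 0.0357] 0.37
pin_collar [0.6909 0.0492 0.0203] 0.6
hinge_entry [0.5462 0.2208 0.0256] 0.55
store_box [0.5454 0.2254 0.0244] 0.59
lid [[0.995, 0.094, 0.024, 0.506], [-0.097, 0.963, 0.251, 0.016], [0.001, -0.252, 0.968, 0.53], [0.0, 0.0, 0.0, 1.0]] 5.2083 [-0.15 -0.1   2.    0.    1.24 -0.06]
lid_grip [ 0.5007 -0.048   0.0134] 0.64
lid_hinge [ 0.4995 -0.0466  0.0164] 0.75
pin_grip [ 0.5087 -0.3379  0.0149] 0.54
pin_collar [ 0.5086 -0.3388  0.0114] 0.49
pin_tip [ 0.5079 -0.336   0.0145] 0.79
hinge_entry [0.5305 0.1609 0.0424] 0.94
store_box [0.5298 0.1664 0.0418] 0.95
pin [[0.854, 0.504, 0.13, 0.586], [-0.52, 0.826, 0.215, -0.284], [0.002, -0.251, 0.968, 0.53], [0.0, 0.0, 0.0, 1.0]] 6.8917 [-0.59  0.16  1.73  0.    1.24 -0.05]
lid_grip [ 0.4905 -0.0719  0.0162] 0.83
lid_hinge [ 0.4926 -0.0714  0.0169] 0.83
pin_grip [ 0.5421 -0.3504  0.0212] 0.81
pin_collar [ 0.5416 -0.3524  0.0181] 0.92
pin_tip [ 0.5446 -0.3461  0.0236] 0.94
```

View pics/w_box.png

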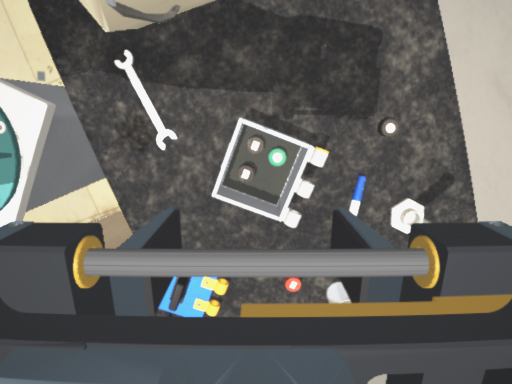

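View pics/w_lid.png

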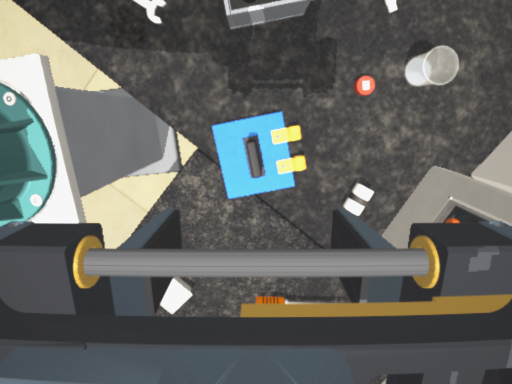

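View pics/w_pin.png

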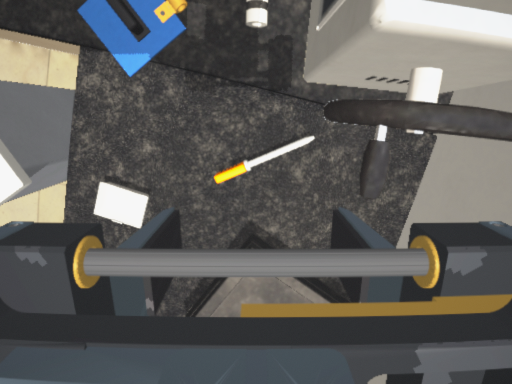

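The wrist pictures show:
- **Box:** rim corners at about (240,119), (313,150), (283,220) and (213,195), with knuckles on the right.
- **Lid:** plate around (255,155).
- **Pin:** handle around (231,172), tip at (313,138).

Next I'll fit planar poses in each camera.

```bash
cat >> h.py <<'E'
from scipy.optimize import minimize
def place(q,L): # L in local (z absolute), q=(x,y,yaw)
    c,s=np.cos(q[2]),np.sin(q[2]); L=np.asarray(L,float)
    return np.c_[q[0]+c*L[:,0]-s*L[:,1],q[1]+s*L[:,0]+c*L[:,1],L[:,2]]
def boxpts(x0,x1,y0,y1,z0,z1): return np.array([[x,y,z] for x in(x0,x1) for y in(y0,y1) for z in(z0,z1)])
S=16
def iou_fit(p,mask,L,q0):
    m=mask.astype(np.uint8)
    def f(q):
        h=cv2.convexHull(proj(p,place(q,L)).astype(np.float32))[:,0]
        big=np.zeros((384*4,512*4),np.uint8); cv2.fillPoly(big,[np.round((h+.5)*4*16-8).astype(np.int32)],1,shift=4)
        a=cv2.resize(big.astype(np.float32),(512,384),interpolation=cv2.INTER_AREA)
        return 1-np.minimum(a,m).sum()/np.maximum(a,m).sum()
    best=None
    for _ in range(2):
        o=minimize(f,q0,method="Nelder-Mead",options=dict(initial_simplex=np.array(q0)+np.array([[0,0,0],[.008,0,0],[0,.008,0],[0,0,.12]]),xatol=1e-5,fatol=1e-6)); q0=o.x
    return o.x,1-o.fun
def cmask(p,lo,hi,near=None,r=70):
    h=cv2.cvtColor(p["image"],cv2.COLOR_RGB2HSV); m=cv2.inRange(h,lo,hi)
    if near is not None:
        k=np.zeros_like(m); cv2.circle(k,tuple(int(v) for v in near),r,255,-1); m&=k
    return m
LID=np.r_[boxpts(-.06,.06,-.065,.065,.010,.016)]
HAN=boxpts(-.028,.028,-.007,.007,0,.032)
RIM=[[(-.06,-.065),(.06,-.065),(.06,.065),(-.06,.065)],[(-.054,-.059),(.054,-.059),(.054,.059),(-.054,.059)]]
def rim_fit(p,q0):
    g=cv2.cvtColor(p["image"],cv2.COLOR_RGB2GRAY).astype(np.float32)
    pts=[];t=np.linspace(.05,.95,60)[:,None]
    for w,R in enumerate(RIM):
        R=np.array(R)
        for i in range(4):
            if w==0 and i==1: continue
            L=R[i]*(1-t)+R[(i+1)%4]*t; n=R[i]+R[(i+1)%4]; n=n/np.linalg.norm(n)*.003
            mid=L-(n if w==0 else -n); pts.append((np.c_[L,0*t+.07],np.c_[mid,0*t+.07],np.c_[2*L-mid,0*t+.07]))
    pts=[np.vstack(a) for a in zip(*pts)]
    def f(q):
        s=[cv2.remap(g,*[np.ascontiguousarray(c.astype(np.float32)) for c in proj(p,place(q,a)).T],cv2.INTER_LINEAR)[:,0] for a in pts[1:]]
        return -(np.clip(s[0]-s[1],-60,60)).mean()
    for _ in range(2):
        o=minimize(f,q0,method="Nelder-Mead",options=dict(initial_simplex=np.array(q0)+np.array([[0,0,0],[.004,0,0],[0,.004,0],[0,0,.05]]),xatol=1e-5,fatol=1e-5)); q0=o.x
    return o.x,-o.fun
E
cat > fit.py <<'E'
from h import *
P=pickle.load(open("P.pkl","rb"))
for n in("top","side"): P[n]=optics.camera(n)
pickle.dump(P,open("P.pkl","wb"))
c=pix(P["box"],[(240,119),(313,150),(283,220),(213,195)],.07); print(c.round(3))
m=c[:,:2].mean(0); d=(c[1]+c[2]-c[0]-c[3]); qb=[*m,np.arctan2(d[1],d[0])]; print("box0",np.round(qb,4))
vis=[]
for n in("box","top","side"):
    q,s=rim_fit(P[n],qb); print("box",n,q.round(4),round(s,1))
    im=P[n]["image"].copy(); u=proj(P[n],place(q,boxpts(0,0,0,0,.07,.07)))[0]; 
    k=6; x0,y0=(np.round(u).astype(int)-45)
    cr=cv2.resize(im[max(y0,0):y0+90,max(x0,0):x0+90],None,fx=4.4,fy=4.4,interpolation=cv2.INTER_CUBIC)
    for R in RIM:
        a=proj(P[n],place(q,[(*e,.07) for e in R])); cv2.polylines(cr,[np.round((a-[x0,y0]+.5)*4.4*16).astype(np.int32)],True,(255,0,0),1,shift=4)
    vis.append(cr)
ql=[.498,-.055,0.1]
for n in("lid","box","pin","top","side"):
    m=cmask(P[n],(95,120,60),(125,255,255),proj(P[n],[.498,-.055,.016])[0],75)
    k=cv2.connectedComponentsWithStats(m); 
    b=1+np.argmax(k[2][1:,4]); m=cv2.morphologyEx((k[1]==b).astype(np.uint8),cv2.MORPH_CLOSE,np.ones((11,11))); 
    cs=cv2.findContours(m,cv2.RETR_EXTERNAL,cv2.CHAIN_APPROX_NONE)[0]; m=cv2.drawContours(m,cs,-1,1,-1)
    q,s=iou_fit(P[n],m,LID,ql); print("lid",n,q.round(4),round(s,3))
for n in("pin","top","side"):
    m=cmask(P[n],(5,150,120),(30,255,255),proj(P[n],[.54,-.35,.016])[0],28)>0
    q,s=iou_fit(P[n],m,HAN,[.538,-.35,0.0]); print("pin",n,q.round(4),round(s,3),m.sum())
for n,t in(("pin",(312.5,138)),("top",(358,178)),("side",(349.5,276.5))): print("tip",n,pix(P[n],[t],.016).round(4))
cv2.imwrite("pics/boxfit.png",cv2.resize(np.hstack(vis[:2]),(792,396))[:,:,::-1])
E
python3 fit.py
```

```text
[[0.47  0.283 0.07 ]
 [0.589 0.289 0.07 ]
 [0.6   0.169 0.07 ]
 [0.481 0.158 0.07 ]]
box0 [0.5351 0.2248 0.0759]
box box [0.5332 0.2249 0.0925] 60.0
box top [0.533  0.2266 0.1032] 60.0
box side [0.5455 0.2216 0.0589] 0.4
lid lid [ 0.4966 -0.0527  0.0983] 0.906
lid box [ 0.521  -0.0893  0.2778] 0.386
lid pin [ 0.4964 -0.0529  0.0971] 0.812
lid top [ 0.497  -0.0511  0.1016] 0.967
lid side [ 0.4921 -0.058   0.0492] 0.29
pin pin [ 0.5192 -0.3467 -0.1181] 0.534 202
pin top [ 0.499  -0.344  -0.1258] 0.573 70
pin side [ 0.4976 -0.341  -0.1918] 0.497 128
tip pin [[ 0.649  -0.3667  0.016 ]]
tip top [[ 0.6471 -0.3651  0.016 ]]
tip side [[ 0.6474 -0.3683  0.016 ]]
```

View pics/boxfit.png

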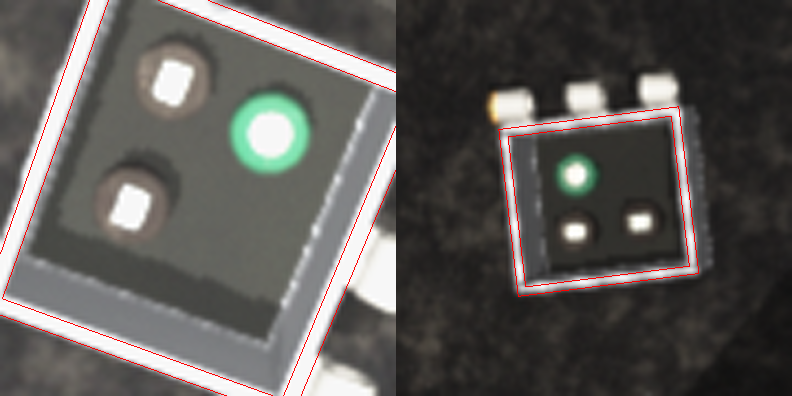

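The box fits agree between wrist and top: (0.533, 0.2257, yaw 0.097). The lid is at (0.4967, -0.052, 0.098), and the offset from lid to box matches in both cameras. I'll place the lid now.

```bash
python3 - <<'E'
from h import *
Y=.098
L=np.array([.4967,-.0519]); B=np.array([.5331,.2257]); q=down(Y)
def st(m):
    s=r.get_state(); print(m,round(s["t"],2),s["position"].round(4),s["ft_force"].round(1),"w",round(s["grip_width"],4),s["grasp_force"].round(1))
effector.move_gripper(.06,45)
r.move_pose([*L,.12],q)
r.move_l([*L,.029],.15,stop_force=15); st("at")
effector.move_gripper(0.0,45); st("grip")
r.move_l([*L,.19],.2); st("lift")
r.move_l([*B,.19],.25)
r.move_l([*B,.112],.12); r.dwell(.2); st("above")
print(r.move_l([*B,.088],.03,stop_force=8)); st("down")
save(optics.camera("side"),"pics/s2.png")
E
```

```text
Traceback (most recent call last):
AttributeError: 'float' object has no attribute 'round'
```

```bash
cat >> h.py <<'E'
def st(m):
    s=r.get_state(); print(m,round(s["t"],2),s["position"].round(4),s["ft_force"].round(1),"w",round(float(s["grip_width"]),4),round(float(s["grasp_force"]),1))
E
python3 - <<'E'
from h import *
L=np.array([.4967,-.0519]); B=np.array([.5331,.2257])
st("at")
effector.move_gripper(0.0,45); st("grip")
r.move_l([*L,.19],.2); st("lift")
r.move_l([*B,.19],.25)
r.move_l([*B,.112],.12); r.dwell(.2); st("above")
print(r.move_l([*B,.088],.03,stop_force=8)); st("down")
save(optics.camera("side"),"pics/s2.png")
E
```

```text
at 10.18 [ 0.4973 -0.0522  0.0296] [ 0.7  0.5 -0.6] w 0.0603 0.0
grip 10.92 [ 0.4968 -0.0519  0.0291] [-0.6  0.9  2.4] w 0.0159 45.0
lift 11.88 [ 0.4959 -0.0518  0.1888] [-0.3 -0.3 -4. ] w 0.0157 45.0
above 14.14 [0.5335 0.2259 0.1128] [ 0.7 -0.8 -3.6] w 0.0158 45.0
True
down 14.87 [0.5327 0.2256 0.089 ] [-1.2 -0.5  6.8] w 0.0154 45.0
```

View pics/s2.png

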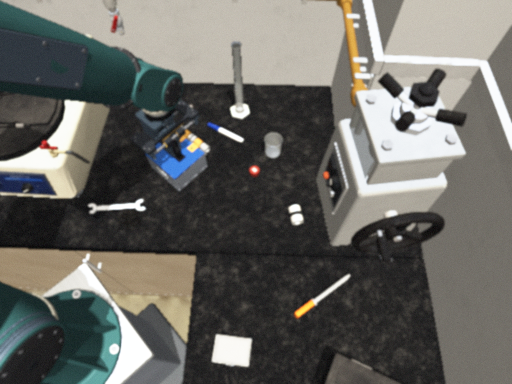

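The lid stopped at TCP z = 0.089, exactly the 60 mm rise from the grasp height that seating requires. The side view shows it on the box at (178,155). I'll release, check it, and look at the pin up close.

```bash
cat > s3.py <<'E'
from h import *
P=pickle.load(open("P.pkl","rb"))
effector.move_gripper(.05); p=r.get_state()["position"]
r.move_l([p[0],p[1],.17],.2); r.move_pose([.52,.235,.30],down(.45)); r.dwell(.1)
P["box2"]=b=optics.camera("wrist")
r.move_pose([.505,-.348,.22],down(-1.70)); r.dwell(.15)
P["pin2"]=a=optics.camera("wrist"); P["top2"]=optics.camera("top"); st("pin")
pickle.dump(P,open("P.pkl","wb"))
cv2.imwrite("pics/v3.png",np.hstack([cv2.resize(x["image"][80:240,150:350],(400,320),interpolation=cv2.INTER_CUBIC) for x in(b,a)])[:,:,::-1])
E
python3 s3.py
```

```text
pin 19.25 [ 0.5053 -0.3476  0.2201] [1.  0.7 0.3] w 0.0498 0.0
```

View pics/v3.png

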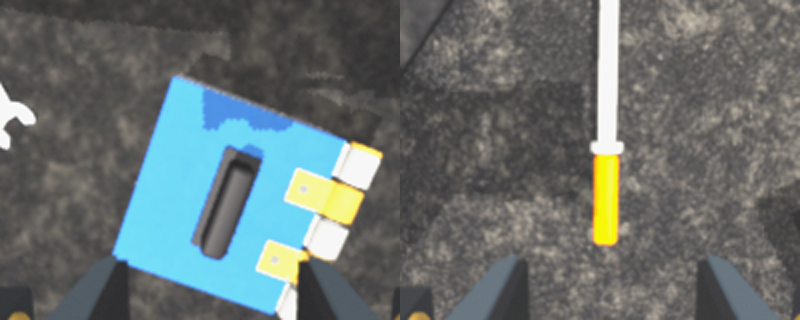

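The lid is flat with its brass knuckles interleaved between the steel ones. The pin handle runs from about (253,154) to (252.5,202) px and the rod goes up from there. I'll fit and grasp it, then align it in front of the hinge.

```bash
cat > s4.py <<'E'
from h import *
P=pickle.load(open("P.pkl","rb"))
def lidfit(n,q0):
    u=proj(P[n],[q0[0],q0[1],.076])[0]; m=cmask(P[n],(90,90,60),(125,255,255),u,80)
    k=cv2.connectedComponentsWithStats(m); m=(k[1]==1+np.argmax(k[2][1:,4])).astype(np.uint8)
    m=cv2.morphologyEx(m,cv2.MORPH_CLOSE,np.ones((25,25)) if n!="top2" else np.ones((9,9)))
    L=LID+[0,0,.06]; return iou_fit(P[n],m,L,q0)
for n in("box2","top2"): print(n,*lidfit(n,[.533,.2257,.097]))
p=P["pin2"]; m=cmask(p,(0,140,120),(40,255,255),(253,178),32)
q,s=iou_fit(p,m>0,HAN,[.498,-.345,-.13]); print("pin",q.round(4),s,(m>0).sum())
ys,xs=np.nonzero(cv2.inRange(p["image"],(190,190,190),(255,255,255))[60:145,235:275]); 
e=[[xs[ys==k].mean()+235,k+60] for k in (2,20,40,60,80)]; w=pix(p,e,.016); print(np.round(e,1).tolist(),w.round(4))
d=np.polyfit(w[:,0],w[:,1],1); print("rod yaw",np.arctan(d[0]),"y at x=.5",np.polyval(d,.5))
c=pix(p,[(253,154)],.026); print("collar top",c.round(4))
e=pix(p,[(252.5,202)],.032); print("rear top",e.round(4))
E
python3 s4.py
```

```text
box2 [0.53131034 0.22458974 0.10085136] 0.9689884781837463
top2 [0.53097354 0.22676749 0.09457193] 0.9658740162849426
pin [ 0.497  -0.3433 -0.1327] 0.8890861868858337 553
[[254.5, 62.0], [254.0, 80.0], [254.0, 100.0], [253.5, 120.0], [253.0, 140.0]] [[ 0.6349 -0.3635  0.016 ]
 [ 0.6151 -0.3604  0.016 ]
 [ 0.5925 -0.3575  0.016 ]
 [ 0.5694 -0.3539  0.016 ]
 [ 0.5457 -0.3502  0.016 ]]
rod yaw -0.14711795467727834 y at x=.5 -0.34355026929929655
collar top [[ 0.5298 -0.3482  0.026 ]]
rear top [[ 0.4718 -0.3401  0.032 ]]
```

```bash
cat > s5.py <<'E'
from h import *
P=pickle.load(open("P.pkl","rb"))
g=np.array([.4985,-.3435]); Y=.097; B=np.array([.5331,.2257])
ax=np.array([-np.sin(Y),np.cos(Y)]); ex=np.array([np.cos(Y),np.sin(Y)])
entry=B+ex*.0735-ax*.063
q=down(-.140-np.pi/2)
r.move_pose([*g,.07],q)
print(r.move_l([*g,.004],.12,stop_force=12)); st("at"); z=r.get_state()["position"][2]
effector.move_gripper(0,50); st("grip")
r.move_l([*g,.10],.2)
s0=entry-ax*.174
r.move_pose([*s0,.13],down(Y)); r.move_l([*s0,z+.057],.15); r.dwell(.2); st("start")
P["top3"]=a=optics.camera("top"); P["side3"]=b=optics.camera("side"); P["w3"]=c=optics.camera("wrist")
pickle.dump(P,open("P.pkl","wb"))
tip=np.r_[entry-ax*.02,.073]; print("tip exp",[proj(x,tip)[0].round(1).tolist() for x in(a,b,c)],"entry",[proj(x,np.r_[entry,.073])[0].round(1).tolist() for x in(a,b,c)])
cr=lambda x,u:cv2.resize(x["image"][int(u[1])-40:int(u[1])+40,int(u[0])-50:int(u[0])+50],(400,320),interpolation=cv2.INTER_CUBIC)
cv2.imwrite("pics/v5.png",np.vstack([np.hstack([cr(x,proj(x,tip)[0]) for x in(a,b)]),np.hstack([cv2.resize(c["image"],(400,300))]*2)])[:600,:,::-1])
E
python3 s5.py
```

```text
False
at 20.6 [ 0.499  -0.3438  0.0047] [ 0.2  0.4 -0.7] w 0.0498 0.0
grip 21.24 [ 0.4985 -0.3435  0.0041] [-0.1  1.1  4.4] w 0.0136 50.0
start 24.05 [ 0.6299 -0.0031  0.0628] [-0.6 -0.2 -1.9] w 0.0139 50.0
tip exp [[200.1, 190.8], [212.2, 153.0], [256.6, -69.8]] entry [[193.8, 191.5], [207.4, 149.4], [256.6, -116.6]]
```

View pics/v5.png

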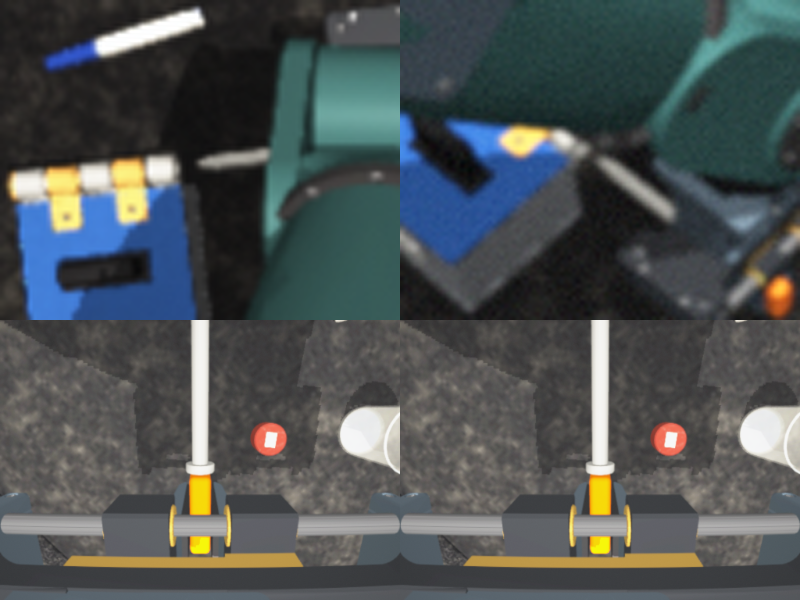

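The top crop has the pin tip on the hinge line: the tip at (200,162) matches the knuckle line extrapolated to row 162, and the slopes match. I'll insert with force guarding.

```bash
cat > s6.py <<'E'
from h import *
Y=.097; B=np.array([.5331,.2257])
ax=np.array([-np.sin(Y),np.cos(Y)]); ex=np.array([np.cos(Y),np.sin(Y)])
entry=B+ex*.0735-ax*.063
def rel():
    p=r.get_state()["position"]; d=p[:2]-entry; return np.round([d@ax*1e3,d@ex*1e3,p[2]*1e3],1)
for d,v in ((.150,.05),(.110,.04),(.080,.04),(.050,.04),(.028,.02)):
    h=r.move_l([*(entry-ax*d),.0611],v,stop_force=10 if d>.03 else 18); st(f"{d} hit={h} rel={rel()}")
    if h: break
E
python3 s6.py
```

```text
0.15 hit=False rel=[-149.8    0.    61.1] 24.83 [0.6269 0.021  0.0611] [-0.1  0.1 -1.8] w 0.0136 50.0
0.11 hit=False rel=[-110.2    0.    61.1] 25.98 [0.623  0.0605 0.0611] [-0.2 -0.1 -1.7] w 0.0138 50.0
0.08 hit=False rel=[-80.1  -0.   61.1] 26.88 [0.6201 0.0904 0.0611] [-0.4 -0.7 -1.6] w 0.0138 50.0
0.05 hit=False rel=[-50.1  -0.   61.1] 27.78 [0.6172 0.1203 0.0611] [ 0.4  0.1 -1.1] w 0.0138 50.0
0.028 hit=True rel=[-35.5  -0.   61. ] 28.54 [0.6158 0.1348 0.061 ] [ 1.8 -5.3  1.5] w 0.0136 50.0
```

```bash
cat > s7.py <<'E'
from s6 import *
E
sed -i 's/^for d,v/if __name__=="__main__":\n  for d,v/; s/^    h=r/     h=r/; s/^    if h/     if h/' s6.py
python3 - <<'E'
from s6 import *
h=r.move_l([*(entry-ax*.028),.0611],.015,stop_force=25); st(f"{h} {rel()}")
effector.move_gripper(.05); st("open")
p=r.get_state()["position"]; r.move_l([p[0],p[1],.17],.2)
r.move_pose([.63,.10,.33],down(.097)); r.dwell(.15)
w=optics.camera("wrist")
r.move_pose([.505,-.2,.35],down(-.4)); r.dwell(.1); t=optics.camera("top"); s=optics.camera("side"); st("away")
E3=np.r_[entry,.073]
for n,x in(("w",w),("t",t),("s",s)): print(n,proj(x,[E3,E3-np.r_[ax*.034,0]]).round(1).tolist())
cr=lambda x:(lambda u:cv2.resize(x["image"][max(u[1]-36,0):max(u[1]-36,0)+72,u[0]-48:u[0]+48],(400,300),interpolation=cv2.INTER_CUBIC))(proj(x,E3)[0].astype(int))
cv2.imwrite("pics/v7.png",np.vstack([np.hstack([cr(t),cr(s)]),np.hstack([cv2.resize(w["image"],(400,300)),cr(w)])])[:,:,::-1])
E
```

```text
True [-35.6  -0.   61. ] 28.82 [0.6158 0.1347 0.061 ] [ 1.7 -5.7  1.3] w 0.0138 50.0
open 29.53 [0.6151 0.1347 0.0604] [ 1.  -1.1 -0.1] w 0.0502 0.0
away 32.57 [ 0.5055 -0.1993  0.3499] [ 0.7  0.2 -0.2] w 0.0504 0.0
w [[249.5, 113.7], [249.6, 138.8]]
t [[193.8, 191.5], [204.5, 190.2]]
s [[207.4, 149.4], [215.6, 155.6]]
```

View pics/v7.png

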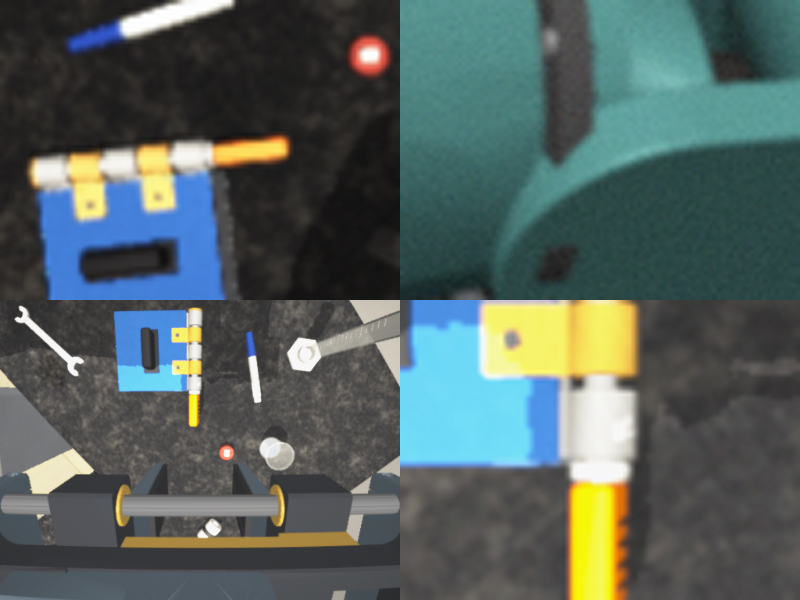

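The wrist view shows the collar flush against the first knuckle, and a second push at 25 N did not move it further. The lid is flat and closed, and the other items are where they were. Handing in.

```bash
python3 -c "
from bench import r
print(r.job_done())"
```

```text
the job is handed in; nothing more can be done
None
```

The lid is closed and flat on the box and the hinge pin is through all five knuckles with its collar home. Nothing else was disturbed, and I handed the job in at about 33 s.

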